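# Square the model trimmer's angle guide to its disc

## Task

Set the dental model trimmer's blue angle guide at right angles to its grinding disc. Lay the steel square flat on the trimmer's table with the outer edge of its short leg flush against the disc face and its long leg beside the guide, let go of it, then swing the guide until its fence lies along the outer edge of the long leg. Leave the square in place, still flush on the disc and with no gap to the guide, and do not disturb the casts and the bottle.

Things in the scene. Friction and masses are not known exactly. Their poses are not given: they have to be found in the camera images.
- trimmer: White and grey model trimmer, fixed, switched off: an upright brown abrasive disc (250 mm across, does not turn) with a dark level table before it. Origin on the bench under the middle of the disc's face; z up. The disc face is the plane y = 0, looking to +y; x runs along it; the machine stands at y < 0, up to 313 mm high. Table top 150 mm above the bench, x -135 to 135 mm, y 3 to 173 mm.
- disc_centre (a point): Centre of the disc's face, 165 mm above the bench, 15 mm above the table top. The flat face to use spans x = -95 to 95 mm, from the table top to 90 mm above it; the round housing rim is level with it (2 mm proud at most) and further out. Axes as the trimmer's.
- guide_pivot (a point): The blue guide's upright pivot axis, at table-top height: x = -30, y = 145 mm in the trimmer's frame; axes as the trimmer's. A black clamp knob (30 mm across, top 57 mm above the table) stands on it, and a thin 58 mm disc plate lies under it, level with the table to the touch.
- guide (a joint): Angle (rad) of the blue guide: a fence bar 12 mm thick, 4 to 32 mm above the table, centred on the pivot axis, from 20 mm behind the pivot to 120 mm ahead, towards the disc. 0 = at right angles to the disc (along the trimmer's -y); positive = free end swung to -x, away from the square. Range -0.5 to 0.8, starts 0.3 to 0.6. Light friction (0.1 N m); it stays where left.
- guide_tip (a point): Point on the guide's face that meets the square (its +x face at joint 0, 6 mm off the fence's centre plane), 115 mm ahead of the pivot, 5 mm above the table. Turns with the guide: y axis along the fence from free end to pivot, x axis out of that face.
- guide_mid (a point): The same face, 55 mm ahead of the pivot, 5 mm above the table.
- square: Bright steel L-shaped square, 235 g, flat on a black mat 3 mm thick. Legs 20 mm wide, 10 mm thick. Origin: outer corner, underside; z up. Long leg 100 mm along +y (x 0 to 20), short leg 70 mm along +x (y 0 to 20). Outer edges x = 0 and y = 0. Mass centre x 22, y 37 mm. In its final place its axes are parallel to the trimmer's, its corner on the disc, 6 mm to +x of the pivot.
- short_end (a point): Far end of the short leg's outer edge: x = 70, y = 0 mm in the square's frame, mid-thickness (5 mm above its underside).
- long_end (a point): Far end of the long leg's outer edge: x = 0, y = 100 mm in the square's frame, mid-thickness.
- cast_white: Bystander: white plaster dental cast, about 65 x 62 x 35 mm, on the bench. Origin under its base.
- cast_yellow: Bystander: yellow stone dental cast with red gums, same size, on the bench. Origin under its base.
- bottle: Bystander: white squeeze bottle with red nozzle, 54 mm across, 157 mm high, on the bench. Origin under its base.
Mind the look-alikes: they are no part of the job. Of the things like the square, leave any that is green, purple or yellow; of the rest the larger one is meant.

How it is judged:
On the way, in this order (a step that is already met when the one before it is completed fails the run):
1. the square lies flat on the trimmer's table, released, its short leg flush against the disc (both ends within 2 mm) (y of each of square, short_end in the frame of trimmer below 0.002 m and y of long_end in the frame of trimmer above 0.09 m and z of square in the frame of trimmer between 0.147 and 0.153 m and angle between square's own z axis and vertical below 0.04 rad and contact force between the fingers and square below 0.05 N), for 0.2 s.
2. the guide has been swung against the square: its fence lies along the long leg's outer edge (x of each of guide_tip, guide_mid in the frame of square above -0.0025 m and value of joint guide below 0.03 rad), for 0.2 s.
At the end, for the whole second after the job is handed in: The square lies flat and still on the trimmer's table, both ends of its short leg within 2 mm of the disc face; the guide's fence lies along the long leg's outer edge with no gap over 2.5 mm, and is square to the disc within 0.03 rad (1.7 degrees) (y of each of square, short_end in the frame of trimmer below 0.002 m and y of long_end in the frame of trimmer above 0.09 m and z of square in the frame of trimmer between 0.147 and 0.153 m and angle between square's own z axis and vertical below 0.04 rad and linear speed of square below 0.01 m/s and x of guide_tip in the frame of square between -0.0025 and 0.0025 m and x of guide_mid in the frame of square between -0.0025 and 0.0025 m and angle between the y axis of guide_tip and the y axis of trimmer, either way round below 0.03 rad); the robot touches nothing.
It fails at once if a cast or the bottle was moved more than 20 mm (distance of any of cast_white, cast_yellow, bottle from where it was at the start of the episode above 0.02 m).
It also fails if it takes over 53 s, if anything falls off the work surface, if the arm or the gripper's body presses on something with over 40 N, if the wrist force passes 120 N, or if a joint passes its speed limit or range.

## Robot

A 6-joint arm with a two-finger parallel gripper is mounted at the origin on the work surface. World frame = base frame: x ahead of the robot, y to its left, z up, the work surface at z = 0. Lengths are in m, angles in rad, forces in N, time in s.
With the tool pointing down it reaches from about 0.375 to 0.9 m from the base axis. Payload 3.1 kg.
Tool frame: the origin (TCP) lies midway between the tips of the shut fingers; the grasp point (between the pads) lies 19 mm behind it; z points along the fingers, y is the line along which they close (so a half turn about z gives the same grasp; the last joint's range is limited). The gripper opens to 87 mm and grips with 3 to 60 N. Pads are 19 mm wide; open, the fingers measure 117 mm over their backs; the gripper's body (75 mm by 190 mm) begins 51 mm behind the grasp point.
Start: joints at [-1.464, 0.527, 1.433, -0, 1.181, -0.178], TCP at [0.176, -0.6, 0.223] pointing down, gripper open.
Joint ranges: [-3.08, 3.08], [-0.75, 2.2], [0.22, 2.44], [-1.43, 4.57], [0, 2.65], [-2.85, 2.85]. Speed limits (rad/s): [2.79, 2.79, 3.14, 3.14, 3.14, 3.14].

## Interface

Orientations are given as a unit quaternion [x, y, z, w].
In Python, from rig import robot gives the robot as it stands. The module is installed in compiled form; this text tells all that it offers.
- The arm moves only by the tool play_rows, never from a script. Its arguments are lists of equal length, an entry for each row: "gripper": the closure, from -1 (fully open) to 1 (shut); "delta_pos": the shift along the tool's x, y, z in cm, a list of three; "turn": the turn, a rotation vector about the tool's x, y, z in rad, a list of three. A call has 1 to 12 rows; each row is the pose to reach, as a shift and turn from the pose commanded when the call began, along the tool's axes at that moment; what a row does not reach only later rows make up. A row lasts 1/8 s, in which the tool goes at most 62.5 mm and 10.7 degrees, less where a joint would pass 70% of its speed; a pose out of reach is approached as far as the arm can. A call with a gripper value outside its range is refused whole. The fingers move at their own pace and stop on an object; "squeeze" is the grip in N (left out, the last holds). Time passes only in rows, so rows that repeat a pose let the fingers close. It gives the time, the measured TCP pose, the force, the opening and the grip force at its end, in the units of the state.
- robot.get_obs(): the state, without advancing time (a new reading comes with each control period).
- robot.camera(name): name is "side" or "top" or "wrist"; returns a dict with "color" (480x640x3 uint8, red, green, blue), "vfov" (degrees; the focal length in pixels is half the picture's height over the tangent of half this angle, whatever the lens; pixels are square), "cx", "cy" (the principal point, pixels), "k1" (the pictures are not rectified: a ray, as slopes to the right and down, at radius r is drawn at 1 + k1 r^2 times it, then the intrinsics apply), "R" (3x3) and "t" (3): a world point X has camera coordinates R X + t. Camera axes: x right, y down, z forward; pixel columns grow to the right and rows downward; lengths in m; the calibration is good to about 2 mm. A picture is of the moment at which its call begins. There is no depth.
- robot.hand_in(): hands the job in; it is judged then, once.
The state is a dict: "time": time; "q": joint angles; "joint_velocities": joint speeds; "joint_torque": joint torques, N m; "position": TCP position; "tool_rot": TCP orientation; "ft_force": force on the tool from outside, world axes, zero at the start; "moment": the same for the moment, N m; "grip_width": finger opening in m; "grip_force": force on a finger pad.
Only numpy, scipy, OpenCV 4.12 (cv2) and the standard library are available. Lean on these libraries where they do the work, as an engineer would, in place of code of your own. Each camera call takes 0.05 s, during which the arm holds its last target. There are 200 camera calls.

## Working session

There is one attempt and no reset: what is moved stays moved. The work goes in short steps, Python scripts to look and compute and a tool call to move; the robot and the scene stay as the last step left them, time stands still between calls to the robot, and variables do not carry over. Pictures are saved under pics/ and viewed, at most 10 in all, crops included, and the job is handed in when it is done.

Besides the shell and the picture viewer there is one more tool, called after "Request:" as name(argument=value, ...), one argument or row to a line, values as JSON. play_rows: Moves the arm, as the interface text tells. Its arguments: {"type":"object","properties":{"gripper":{"type":"array","items":{"type":"number"}},"delta_pos":{"type":"array","items":{"type":"array","items":{"type":"number"}}},"turn":{"type":"array","items":{"type":"array","items":{"type":"number"}}},"squeeze":{"type":"number"}},"required":["gripper","delta_pos","turn"]}

```bash
mkdir -p pics; cat > h.py <<'E'
import numpy as np,cv2
from rig import robot
from scipy.spatial.transform import Rotation as Ro
def intr(c):
    f=240/np.tan(np.radians(c['vfov'])/2)
    return f
def ray(c,u,v):
    f=intr(c); d=np.array([(u-c['cx'])/f,(v-c['cy'])/f]); s=d.copy()
    for _ in range(30): s=d/(1+c['k1']*(s@s))
    R=np.array(c['R']);t=np.array(c['t'])
    return -R.T@t, R.T@np.array([s[0],s[1],1])
def onz(c,u,v,z):
    o,d=ray(c,u,v); return o+d*(z-o[2])/d[2]
def proj(c,X):
    p=np.array(c['R'])@np.array(X)+np.array(c['t']); s=p[:2]/p[2]; s=s*(1+c['k1']*(s@s)); f=intr(c)
    return s*f+[c['cx'],c['cy']]
def snap(n,fn):
    c=robot.camera(n); cv2.imwrite(f'pics/{fn}.png',c['color'][:,:,::-1]); np.save(f'pics/{fn}.npy',c,allow_pickle=True); return c
def load(fn): return np.load(f'pics/{fn}.npy',allow_pickle=True).item()
E
python3 - <<'E'
from h import *
for n in("top","side"):
    c=snap(n,n+"0"); print(n,c['vfov'],c['k1'],-np.array(c['R']).T@c['t'])
o=robot.get_obs();print(o['time'],o['position'],o['tool_rot'])
E
```

```text
top 56.586480544983345 -0.004783385905811847 [0.42866847 0.17764908 1.14874343]
side 47.950999688199936 -0.1448530727111862 [0.20988316 0.94267085 0.78743516]
0.1 [ 0.17554332 -0.59915904  0.2216649 ] [ 9.89878325e-01  1.41915267e-01  2.78887655e-05 -9.78632216e-04]
```

View pics/top0.png

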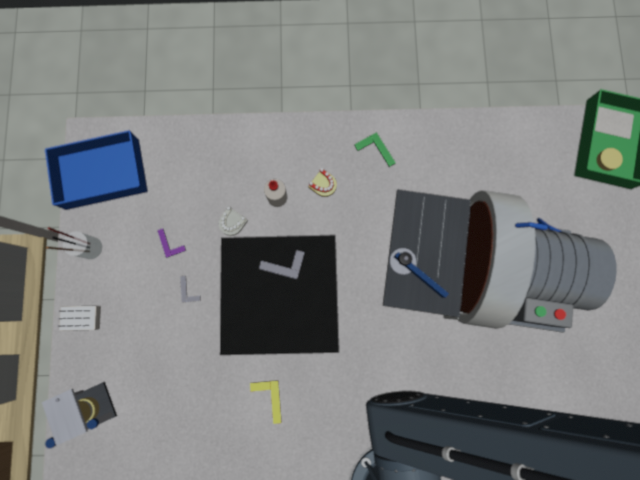

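View pics/side0.png

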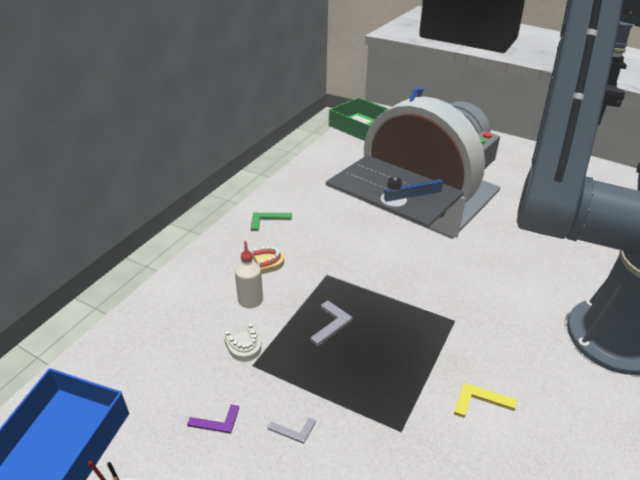

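The top view shows the steel square on the mat, with its corner near (297,278), long leg end near (260,266) and short leg end near (300,252). The trimmer table is at about (384–470, 190–318) and the guide pivot is near (403,260). The side view agrees: the square is near (335,320) and the knob near (394,183).

```bash
python3 - <<'E'
from h import *
c=load('top0'); s=load('side0')
print('base px',proj(c,[0,0,0]))
def sq(c,box,z):
    x0,y0,x1,y1=box; g=cv2.cvtColor(c['color'],cv2.COLOR_RGB2GRAY)[y0:y1,x0:x1]
    up=cv2.resize(g,None,fx=8,fy=8,interpolation=cv2.INTER_CUBIC)
    m=(up>80).astype(np.uint8)
    cs,_=cv2.findContours(m,cv2.RETR_EXTERNAL,cv2.CHAIN_APPROX_NONE)
    k=max(cs,key=cv2.contourArea)
    a=cv2.approxPolyDP(k,20,True)[:,0,:]
    px=[((p[0]+.5)/8-.5+x0,(p[1]+.5)/8-.5+y0) for p in a]
    print(cv2.contourArea(k)/64)
    for p in px: print(np.round(p,1),np.round(onz(c,*p,z)*1000,1))
sq(c,(240,242,325,300),.013)
print('side');sq(s,(295,292,365,350),.013)
# table corners approx by hand
for p in[(397,190),(384,304),(403,260)]: print(p,np.round(onz(c,*p,.15),4))
im=c['color'][170:350,370:640]; cv2.imwrite('pics/tc.png',cv2.resize(im,None,fx=2.96,fy=2.96,interpolation=cv2.INTER_CUBIC)[:,:,::-1])
im=s['color'][80:260,310:540]; cv2.imwrite('pics/sc.png',cv2.resize(im,None,fx=3.3,fy=3.3,interpolation=cv2.INTER_CUBIC)[:,:,::-1])
E
```

```text
base px [392.81628445 487.8544142 ]
490.75
[303.7 252.2] [572.4 202.   13. ]
[296.1 250.4] [577.4 221.5  13. ]
[290.3 267.9] [532.7 237.   13. ]
[262.1 260.6] [553.2 309.1  13. ]
[259.1 267.8] [534.8 316.9  13. ]
[295.8 278.1] [506.5 223.4  13. ]
side
736.25
[327.6 299.3] [572.9 201.7  13. ]
[320.3 303.7] [579.9 220.8  13. ]
[321.1 307.8] [572.8 230.8  13. ]
[335.1 317.8] [534.5 242.6  13. ]
[310.2 336.4] [553.7 311.5  13. ]
[316.7 345.3] [531.7 325.6  13. ]
[352.1 317.6] [504.8 225.3  13. ]
(397, 190) [ 0.6942 -0.0186  0.15  ]
(384, 304) [0.4354 0.0237 0.15  ]
(403, 260) [ 0.5322 -0.0236  0.15  ]
```

View pics/tc.png

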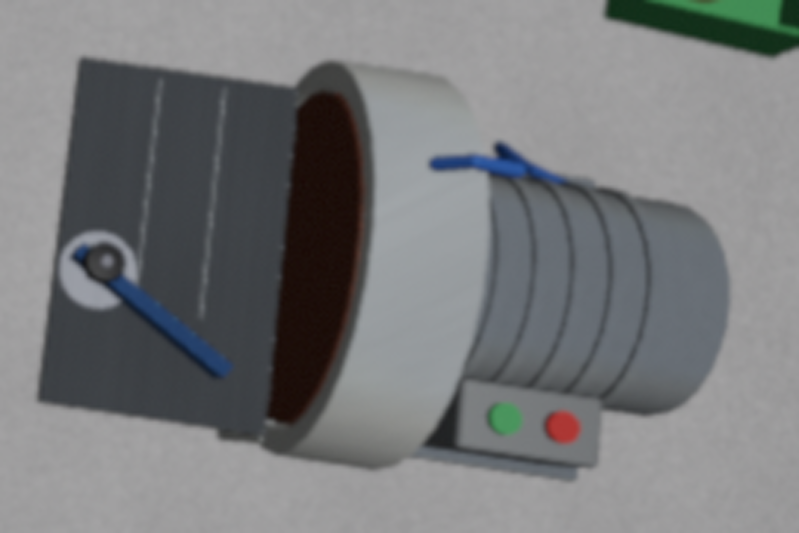

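View pics/sc.png

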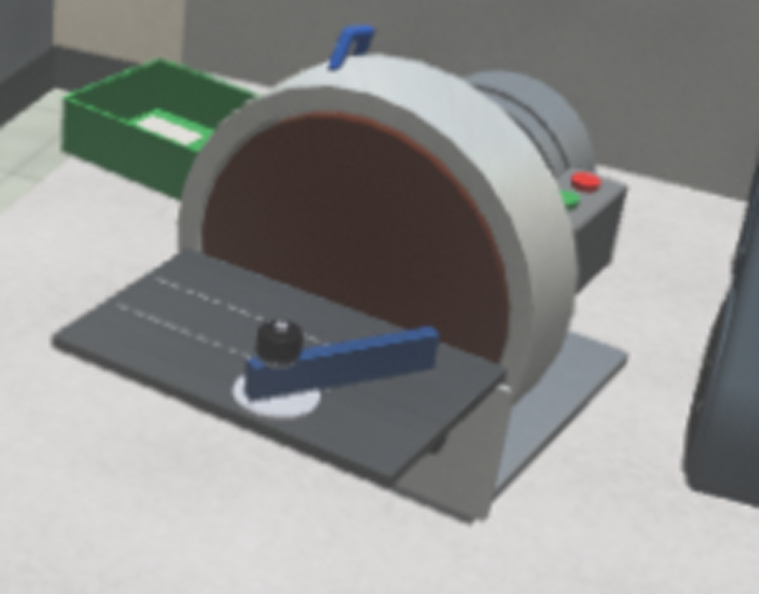

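The crops show the table corners, the white pivot plate and the guide, which is swung about 0.55 rad away. Next I fit the edges to sub-pixel accuracy in both views.

```bash
cat >> h.py <<'E'
def edge(c,a,b,z,w=3,n=60,lo=.06,hi=.94):
    """refine a strong edge between pixels a,b; return 3D points' fitted line (p,d) on plane z"""
    g=cv2.GaussianBlur(cv2.cvtColor(c['color'],cv2.COLOR_RGB2GRAY).astype(np.float32),(0,0),.7)
    a=np.array(a,float);b=np.array(b,float);t=(b-a)/np.linalg.norm(b-a);nn=np.array([-t[1],t[0]])
    s=np.arange(-w,w+.01,.1); P=[]
    for f in np.linspace(lo,hi,n):
        q=a+(b-a)*f+s[:,None]*nn
        pr=cv2.remap(g,q[:,0].astype(np.float32)[None],q[:,1].astype(np.float32)[None],cv2.INTER_CUBIC)[0]
        gr=np.abs(np.gradient(pr)); i=gr.argmax()
        P.append(onz(c,*q[i],z)[:2])
    P=np.array(P,np.float32)
    l=cv2.fitLine(P,cv2.DIST_HUBER,0,1e-4,1e-4).ravel()
    r=np.abs((P-l[2:])@[-l[1],l[0]])
    return l[2:].astype(float),l[:2].astype(float),np.median(r)
def meet(l,m): 
    s=np.linalg.solve(np.array([l[1],-m[1]]).T,m[0]-l[0]); return l[0]+l[1]*s[0]
E
python3 - <<'E'
from h import *
def T(p):return np.array(p)/2.96+[370,170]
def S(p):return np.array(p)/3.3+[310,80]
for n,K,F,cor in(('top0',T,2.96,[(80,58),(38,402),(268,434),(297,88)]),('side0',S,3.3,[(52,340),(393,478),(505,374),(188,250)])):
    c=load(n); FL,FR,BR,BL=map(K,cor) # FL: +x front ; FR: -x front
    ls={}
    for k,a,b in(('front',FL,FR),('minusx',FR,BR),('plusx',FL,BL),('disc',BL,BR)):
        l=edge(c,a,b,.15,w=2.5); ls[k]=l; print(n,k,'ang',round(np.degrees(np.arctan2(l[1][1],l[1][0]))%180,2),'res mm',round(float(l[2])*1e3,2))
    A=[meet(ls['front'],ls['plusx']),meet(ls['front'],ls['minusx']),meet(ls['disc'],ls['minusx']),meet(ls['disc'],ls['plusx'])]
    print(np.round(np.array(A)*1e3,1).tolist(),[round(float(np.linalg.norm(A[i]-A[(i+1)%4]))*1e3,1) for i in range(4)])
    # plate
    hsv=c['color'].astype(int); x0,y0=K((40,220) if n=='top0' else (225,360)).astype(int); x1,y1=K((145,320) if n=='top0' else (330,425)).astype(int)
    g=cv2.cvtColor(c['color'],cv2.COLOR_RGB2GRAY)[y0:y1,x0:x1]; up=cv2.resize(g,None,fx=8,fy=8,interpolation=cv2.INTER_CUBIC)
    ks,_=cv2.findContours((up>120).astype(np.uint8),cv2.RETR_EXTERNAL,cv2.CHAIN_APPROX_NONE); k=cv2.convexHull(max(ks,key=cv2.contourArea))[:,0,:]
    W=np.array([onz(c,(p[0]+.5)/8-.5+x0,(p[1]+.5)/8-.5+y0,.15)[:2] for p in k])*1e3
    M=np.c_[2*W,np.ones(len(W))]; sol=np.linalg.lstsq(M,(W**2).sum(1),rcond=None)[0]; print('plate',sol[:2].round(1),'r',np.sqrt(sol[2]+sol[:2]@sol[:2]).round(1))
for n in('top0','side0'):
    c=load(n)
    sq={'top0':[(295.8,278.1),(259.1,267.8),(303.7,252.2)],'side0':[(352.1,317.6),(316.7,345.3),(327.6,299.3)]}[n]
    l=edge(c,sq[0],sq[1],.013,w=2);m=edge(c,sq[0],sq[2],.013,w=2)
    print(n,'sq corner',(meet(l,m)*1e3).round(1),'long ang',np.degrees(np.arctan(l[1][1]/l[1][0]))%180,'short',np.degrees(np.arctan(m[1][1]/m[1][0])))
E
```

```text
top0 front ang 170.24 res mm 0.54
top0 minusx ang 79.26 res mm 0.85
top0 plusx ang 80.12 res mm 0.74
top0 disc ang 170.18 res mm 0.55
[[697.6, -17.1], [433.3, 28.3], [401.4, -140.0], [668.1, -186.2]] [268.1, 171.3, 270.7, 171.6]
plate [530.6 -22.9] r 29.2
side0 front ang 170.94 res mm 0.59
side0 minusx ang 80.45 res mm 0.72
side0 plusx ang 80.59 res mm 0.86
side0 disc ang 170.24 res mm 1.18
[[697.8, -1.7], [427.1, 41.5], [397.3, -135.7], [667.9, -182.2]] [274.1, 179.7, 274.5, 183.0]
plate [531.3 -22.9] r 30.6
top0 sq corner [504.5 220.8] long ang 73.34606266939153 short -16.02465705550622
side0 sq corner [504.8 223. ] long ang 73.1851892051853 short -16.234553932304316
```

Both views give the same square: corner (504.6, 222) mm and yaw about −16.4°, with legs 70 and 100 mm. The trimmer's yaw is −9.8°. I'll write a small helper that turns world targets into tool-frame rows.

```bash
cat >> h.py <<'E'
XH=np.array([.9855,-.1697]);YH=np.array([.1697,.9855])
def tr(x,y,z=None): # trimmer mm -> world mm
    p=(556.5+x)*XH+(-75+y)*YH; return p if z is None else np.r_[p,z]
def plan(ws,base=None):
    """ws: [x,y,z mm, toolY yaw deg]; print the row for each from measured pose"""
    o=robot.get_obs(); p=np.array(o['position'])*1e3; R=Ro.from_quat(o['tool_rot'])
    for x,y,z,yaw in ws:
        a=np.radians(yaw); ty=np.array([np.cos(a),np.sin(a),0]); tz=np.array([0,0,-1.]); G=Ro.from_matrix(np.c_[np.cross(ty,tz),ty,tz])
        print((R.inv().apply(np.array([x,y,z])-p)/10).round(2).tolist(),(R.inv()*G).as_rotvec().round(3).tolist())
    print('t',o['time'],'pos',(p).round(1),'F',np.round(o['ft_force'],2),'M',np.round(o['moment'],2),'grip',o['grip_width'],o['grip_force'])
E
python3 - <<'E'
from h import *
plan([[230,-540,450,-60],[450,-380,450,-50],[550,-100,450,-35],[531,277,300,-16.4],[531,277,120,-16.4],[531,277,5,-16.4]])
E
```

```text
[6.9, -4.19, -22.82] [-0.002, -0.001, -0.239]
[32.51, -13.37, -22.8] [-0.002, -0.001, -0.413]
[49.97, -37.43, -22.74] [-0.002, -0.001, -0.675]
[58.73, -74.11, -7.67] [-0.002, -0.001, -1.0]
[58.73, -74.08, 10.33] [-0.002, -0.001, -1.0]
[58.72, -74.06, 21.83] [-0.002, -0.001, -1.0]
t 0.1 pos [ 175.5 -599.2  221.7] F [0.18 0.8  0.23] M [-0.02  0.01 -0.01] grip 0.08692176715883283 0.0
```

Request:
play_rows(
  gripper=[-1, -1, -1, -1, -1, -1, -1, -1, -1, -1, -1, -1],
  delta_pos=[
    [1.5, -1, -6],
    [3, -2, -12],
    [5, -3, -18],
    [7, -4, -22.8],
    [12, -6, -22.8],
    [17, -8, -22.8],
    [22.3, -10, -22.8],
    [27.5, -12, -22.8],
    [32.5, -13.4, -22.8],
    [36, -18.2, -22.8],
    [39.5, -23, -22.8],
    [43, -27.8, -22.8],
  ],
  turn=[
    [0, 0, -0.06],
    [0, 0, -0.12],
    [0, 0, -0.18],
    [0, 0, -0.24],
    [0, 0, -0.28],
    [0, 0, -0.31],
    [0, 0, -0.35],
    [0, 0, -0.38],
    [0, 0, -0.41],
    [0, 0, -0.46],
    [0, 0, -0.52],
    [0, 0, -0.57],
  ],
  squeeze=40,
)

```text
time: 1.6
position: [0.5105, -0.2102, 0.4499]
tool_rot: [0.91, 0.415, -0.0, -0.001]
ft_force: [0.7, -0.2, -0.3]
grip_width: 0.0872
grip_force: 0.0
```

```bash
python3 - <<'E'
from h import *
plan([[550,-100,450,-35],[531,277,300,-16.4],[531,277,120,-16.4],[531,277,60,-16.4]])
E
```

```text
[10.91, -4.24, -0.0] [-0.001, -0.0, -0.104]
[38.15, -30.36, 15.03] [-0.001, -0.0, -0.428]
[38.15, -30.34, 33.03] [-0.001, -0.0, -0.428]
[38.15, -30.33, 39.03] [-0.001, -0.0, -0.428]
t 1.6 pos [ 510.5 -210.2  449.9] F [ 0.67 -0.17 -0.28] M [-0.06 -0.08 -0.01] grip 0.08719536966229077 0.0
```

Request:
play_rows(
  gripper=[-1, -1, -1, -1, -1, -1, -1, -1, -1, -1, -1, -1],
  delta_pos=[
    [5.5, -2.1, 0],
    [10.9, -4.2, 0],
    [15, -8.2, 2.5],
    [19.2, -12.2, 5],
    [23.2, -16, 8],
    [27.2, -19.8, 11],
    [31.2, -23.6, 14],
    [34.8, -27, 17],
    [38.15, -30.3, 22],
    [38.15, -30.3, 28],
    [38.15, -30.3, 34],
    [38.15, -30.3, 39],
  ],
  turn=[
    [0, 0, -0.05],
    [0, 0, -0.104],
    [0, 0, -0.15],
    [0, 0, -0.2],
    [0, 0, -0.25],
    [0, 0, -0.3],
    [0, 0, -0.35],
    [0, 0, -0.4],
    [0, 0, -0.428],
    [0, 0, -0.428],
    [0, 0, -0.428],
    [0, 0, -0.428],
  ],
)

```text
time: 3.1
position: [0.5307, 0.2745, 0.0578]
tool_rot: [0.801, 0.599, -0.001, -0.0]
ft_force: [0.0, -0.6, -0.6]
grip_width: 0.0869
grip_force: 0.0
```

```bash
python3 - <<'E'
from h import *
c=snap('wrist','w1')
plan([[531,277,5,-16.4]])
for z in (13,): 
    for s in [(0,0),(0,100),(70,0),(20,100)]:
        xs=np.array([.9593,-.2823]);ys=np.array([.2823,.9593]); p=np.array([504.6,222])+s[0]*xs+s[1]*ys
        print(s,proj(c,np.r_[p,z]/1e3).round(1))
E
```

```text
[0.56, 0.37, 4.64] [-0.012, 0.008, -0.002]
t 3.15 pos [526.5 272.9  51.5] F [-0.74 -0.16 -3.22] M [-0.04 -0.01  0.  ] grip 0.08686654028826553 0.0
(0, 0) [305.4 347.3]
(0, 100) [303.2 199.2]
(70, 0) [409.5 347. ]
(20, 100) [337.4 199.2]
```

View pics/w1.png

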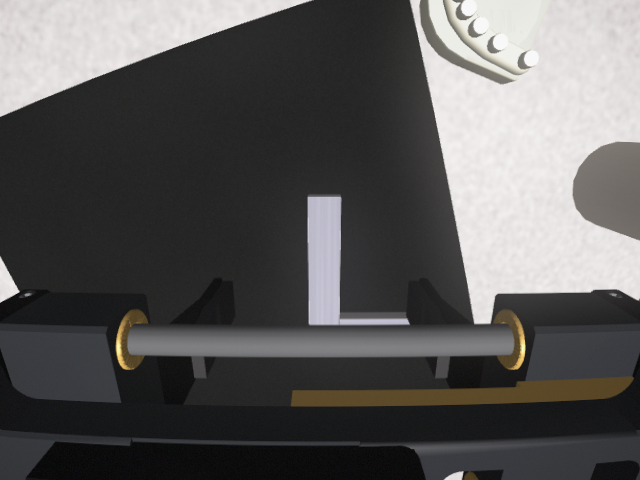

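The wrist view shows the long leg between the fingers at about (307–340, 195–325), which matches the prediction to about 2 mm. Next I go down and check the pose.

Request:
play_rows(
  gripper=[-1, -1],
  delta_pos=[
    [0, 0, 0],
    [0, 0, 2.5],
  ],
  turn=[
    [0, 0, 0],
    [0, 0, 0],
  ],
)

```text
time: 3.4
position: [0.5359, 0.2757, 0.0393]
tool_rot: [0.801, 0.598, 0.004, 0.002]
ft_force: [1.2, 1.2, 1.4]
grip_width: 0.0866
grip_force: 0.0
```

```bash
python3 - <<'E'
from h import *
plan([[531,277,5.5,-16.4]])
E
```

```text
[-0.03, -0.53, 3.38] [0.008, -0.005, -0.002]
t 3.4 pos [535.9 275.7  39.3] F [1.18 1.23 1.43] M [-0.03 -0.13  0.01] grip 0.08662391667115646 0.0
```

Request:
play_rows(
  gripper=[-1, -1, -1, -1],
  delta_pos=[
    [0, 0, 1],
    [0, 0, 2],
    [0, 0, 2],
    [0, 0, 2],
  ],
  turn=[
    [0, 0, 0],
    [0, 0, 0],
    [0, 0, 0],
    [0, 0, 0],
  ],
)

```text
time: 3.9
position: [0.5325, 0.2747, 0.0163]
tool_rot: [0.801, 0.598, 0.001, 0.0]
ft_force: [0.2, -1.3, 0.8]
grip_width: 0.0872
grip_force: 0.0
```

```bash
python3 - <<'E'
from h import *
plan([[531,277,5.5,-16.4]])
E
```

```text
[0.18, -0.21, 1.08] [0.001, -0.001, -0.002]
t 3.9 pos [532.5 274.7  16.3] F [ 0.21 -1.32  0.75] M [-0.02 -0.12 -0.03] grip 0.08719576962583003 0.0
```

Request:
play_rows(
  gripper=[-1, -1, 1, 1, 1, 1, 1, 1],
  delta_pos=[
    [0.15, 0, 0.7],
    [0.15, 0, 1.0],
    [0.15, 0, 1.0],
    [0.15, 0, 1.0],
    [0.15, 0, 1.0],
    [0.15, 0, 1.0],
    [0.15, 0, 1.0],
    [0.15, 0, 1.0],
  ],
  turn=[
    [0, 0, 0],
    [0, 0, 0],
    [0, 0, 0],
    [0, 0, 0],
    [0, 0, 0],
    [0, 0, 0],
    [0, 0, 0],
    [0, 0, 0],
  ],
)

```text
time: 4.9
position: [0.5324, 0.276, 0.0056]
tool_rot: [0.801, 0.598, 0.0, -0.0]
ft_force: [0.1, 0.2, -0.5]
grip_width: 0.0349
grip_force: 0.0
```

```bash
python3 - <<'E'
from h import *
p=tr(-14,85); a=tr(-4,140)
plan([[531,277,180,-16.4],[*a,220,-9.8],[*p,200,-9.8]])
print(p,a)
E
```

```text
[0.06, -0.17, -17.44] [0.0, -0.0, -0.002]
[-28.65, 10.9, -21.44] [0.0, -0.0, -0.117]
[-34.23, 10.55, -19.44] [0.0, -0.0, -0.117]
t 4.9 pos [532.4 276.    5.6] F [ 0.14  0.21 -0.51] M [ 0.03 -0.03 -0.  ] grip 0.034932991753701 0.0
[536.33075 -82.20725] [555.51925 -29.70175]
```

Request:
play_rows(
  gripper=[1, 1, 1, 1, 1, 1],
  delta_pos=[
    [0, 0, 0],
    [0, 0, 0],
    [0, 0, 0],
    [0, 0, 0],
    [0, 0, 0],
    [0, 0, -1],
  ],
  turn=[
    [0, 0, 0],
    [0, 0, 0],
    [0, 0, 0],
    [0, 0, 0],
    [0, 0, 0],
    [0, 0, 0],
  ],
)

```text
time: 5.65
position: [0.5312, 0.2756, 0.0149]
tool_rot: [0.801, 0.598, -0.002, -0.001]
ft_force: [-0.4, 0.4, -1.3]
grip_width: 0.0194
grip_force: 40.0
```

```bash
python3 - <<'E'
from h import *
p=tr(-14,85); a=tr(-4,140)
plan([[531,277,215,-16.4],[*a,220,-9.8],[*p,200,-9.8]])
E
```

```text
[0.09, -0.11, -20.01] [-0.003, 0.002, -0.002]
[-28.62, 10.95, -20.49] [-0.003, 0.002, -0.117]
[-34.19, 10.61, -18.48] [-0.003, 0.002, -0.117]
t 5.65 pos [531.2 275.6  14.9] F [-0.43  0.43 -1.28] M [ 0.02 -0.03  0.01] grip 0.0193571186288026 39.98466968536377
```

Request:
play_rows(
  gripper=[1, 1, 1, 1, 1, 1, 1, 1, 1, 1, 1, 1],
  delta_pos=[
    [0, 0, -4],
    [0, 0, -10],
    [0, 0, -15.5],
    [-2.5, 1, -19],
    [-7.5, 3, -20.5],
    [-12.5, 5, -20.5],
    [-17.5, 7, -20.5],
    [-22.5, 9, -20.5],
    [-27.5, 10.6, -20.5],
    [-31, 10.7, -20],
    [-33.3, 10.7, -19],
    [-34.2, 10.6, -18.5],
  ],
  turn=[
    [0, 0, 0],
    [0, 0, 0],
    [0, 0, 0],
    [0, 0, -0.02],
    [0, 0, -0.04],
    [0, 0, -0.06],
    [0, 0, -0.08],
    [0, 0, -0.1],
    [0, 0, -0.115],
    [0, 0, -0.115],
    [0, 0, -0.115],
    [0, 0, -0.115],
  ],
)

```text
time: 7.15
position: [0.5358, -0.0829, 0.2002]
tool_rot: [0.766, 0.643, -0.0, -0.001]
ft_force: [0.2, 0.1, -2.3]
grip_width: 0.0194
grip_force: 40.0
```

Request:
play_rows(
  gripper=[1, 1, 1, 1],
  delta_pos=[
    [0, 0, 0],
    [0, 0, 0],
    [0, 0, 0],
    [0, 0, 0],
  ],
  turn=[
    [0, 0, 0],
    [0, 0, 0],
    [0, 0, 0],
    [0, 0, 0],
  ],
)

```text
time: 7.65
position: [0.5372, -0.0814, 0.2008]
tool_rot: [0.765, 0.644, 0.0, 0.0]
ft_force: [-0.3, 1.3, -2.1]
grip_width: 0.0194
grip_force: 40.0
```

```bash
python3 - <<'E'
from h import *
plan([[*tr(-14,85),155,-9.8],[*tr(-14,65),155,-9.8]])
c=snap('wrist','w2');s=snap('side','s2')
im=s['color'][80:260,310:540]; cv2.imwrite('pics/sc2.png',cv2.resize(im,None,fx=3.3,fy=3.3,interpolation=cv2.INTER_CUBIC)[:,:,::-1])
E
```

```text
[-0.09, -0.08, 4.58] [0.001, 0.0, -0.001]
[-2.09, -0.07, 4.58] [0.001, 0.0, -0.001]
t 7.65 pos [537.2 -81.4 200.8] F [-0.33  1.27 -2.05] M [ 0.02 -0.04 -0.02] grip 0.0194331993453472 39.98474836349487
```

View pics/w2.png

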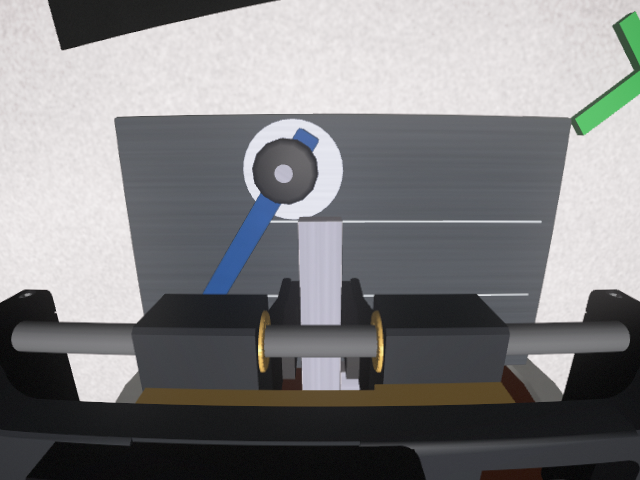

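View pics/sc2.png

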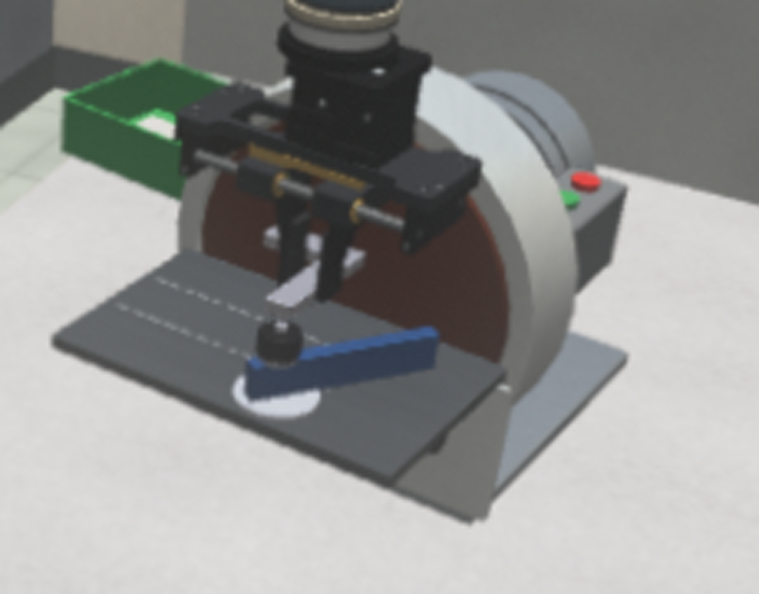

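The wrist view shows the plate at about (293,169) with radius 49 px, the table front edge at row 117, and the held long leg's outer edge at about x=300. I measure the offset and angle from it.

```bash
python3 - <<'E'
from h import *
c=load('w2')
def ang(l): return np.degrees(np.arctan2(l[1][1],l[1][0]))%180
fr=edge(c,(118,118),(568,118),.15); l1=edge(c,(345,221.5),(540,221.5),.15,w=2)
print('front',ang(fr),fr[2],'line',ang(l1),l1[2])
zt=.2008-.0026+.010
lo=edge(c,(300,225),(302,285),zt,w=5); li=edge(c,(342,225),(341.5,275),zt,w=4); en=edge(c,(300,221),(342,221),zt,w=3)
print('long outer',ang(lo),lo[2],'inner',ang(li),li[2],'width',1e3*abs((li[0]-lo[0])@XH))
g=cv2.cvtColor(c['color'],cv2.COLOR_RGB2GRAY); hsv=cv2.cvtColor(c['color'],cv2.COLOR_RGB2HSV)
m=np.zeros_like(g); cv2.circle(m,(293,169),56,255,-1); m[215:]=0
mm=((g>190)&(m>0)).astype(np.uint8)
n,lab,st,ce=cv2.connectedComponentsWithStats(mm)
# keep plate pixels between front line & white line
ks,_=cv2.findContours(mm[:, :],cv2.RETR_EXTERNAL,cv2.CHAIN_APPROX_NONE); 
P=np.vstack([k[:,0,:] for k in ks if cv2.contourArea(k)>80]); P=P[(P[:,1]>121)]; h=cv2.convexHull(P)[:,0,:]; h=h[np.abs(np.hypot(*(h-[293,169]).T)-49)<3]
W=np.array([onz(c,*p,.15)[:2] for p in h])*1e3
so=np.linalg.lstsq(np.c_[2*W,np.ones(len(W))],(W**2).sum(1),rcond=None)[0]; piv=so[:2]; print('pivot',piv,'r',np.sqrt(so[2]+piv@piv),len(h),'s,t',piv@XH,piv@YH)
end=(lo[0]+lo[1]*0)*1e3; print('outer edge s',end@XH,'at t',end@YH,'=> minus pivot',end@XH-piv@XH, 'front t',fr[0]@YH*1e3,'end t',en[0]@YH*1e3)
E
```

```text
front 170.42553972521435 0.0003038982 line 170.37687806187043 1.372533e-05
long outer 80.3227919093438 8.978021e-05 inner 79.83155130701618 8.579723e-05 width 19.685088021308186
pivot [531.03013856 -20.99559502] r 29.168167695746373 36 s,t 526.8931540226098 69.42465562099513
outer edge s 533.0942400354892 at t 35.060234631970516 => minus pivot 6.2010860128793865 front t 100.85663502993992 end t 52.68365343101322
```

Request:
play_rows(
  gripper=[1, 1, 1, 1, 1, 1, 1, 1, 1, 1],
  delta_pos=[
    [-0.5, 0, 1.5],
    [-1, 0, 3],
    [-1.5, 0, 4],
    [-2, 0, 4.4],
    [-2.3, 0, 4.5],
    [-2.4, 0, 4.5],
    [-2.4, 0, 4.6],
    [-2.4, 0, 4.65],
    [-2.4, 0, 4.65],
    [-2.4, 0, 4.65],
  ],
  turn=[
    [0, 0, 0],
    [0, 0, 0],
    [0, 0, 0],
    [0, 0, 0],
    [0, 0, 0],
    [0, 0, 0],
    [0, 0, 0],
    [0, 0, 0],
    [0, 0, 0],
    [0, 0, 0],
  ],
)

```text
time: 9.0
position: [0.5329, -0.1053, 0.1543]
tool_rot: [0.766, 0.643, 0.0, -0.0]
ft_force: [0.1, 4.7, -0.0]
grip_width: 0.0198
grip_force: 40.0
```

```bash
python3 - <<'E'
from h import *
plan([])
p=np.array(robot.get_obs()['position'])[:2]*1e3; print(p@XH,p@YH)
E
```

```text
t 9.0 pos [ 532.9 -105.3  154.3] F [ 0.08  4.68 -0.04] M [ 0.68 -0.14 -0.03] grip 0.019784140157143658 39.985275864601135
543.0704790486785 -13.298269104447277
```

Request:
play_rows(
  gripper=[1, 1, 1],
  delta_pos=[
    [-0.1, 0, 0],
    [-0.15, 0, 0],
    [-0.15, 0, 0],
  ],
  turn=[
    [0, 0, 0],
    [0, 0, 0],
    [0, 0, 0],
  ],
)

```text
time: 9.38
position: [0.5329, -0.1053, 0.1542]
tool_rot: [0.766, 0.643, 0.001, -0.001]
ft_force: [1.6, 8.0, -0.1]
grip_width: 0.0198
grip_force: 40.0
```

```bash
python3 - <<'E'
from h import *
plan([])
p=np.array(robot.get_obs()['position'])[:2]*1e3; print(p@XH,p@YH)
E
```

```text
t 9.375 pos [ 532.9 -105.3  154.2] F [ 1.65  8.03 -0.11] M [ 1.47 -0.38  0.01] grip 0.01979280919524808 39.98555660247803
543.0445094462927 -13.377164070674871
```

Request:
play_rows(
  gripper=[1, 1, 1, 1],
  delta_pos=[
    [0, 0, 0.1],
    [0, 0, 0.18],
    [0, 0, 0.25],
    [0, 0, 0.25],
  ],
  turn=[
    [0, 0, 0],
    [0, 0, 0],
    [0, 0, 0],
    [0, 0, 0],
  ],
)

```text
time: 9.88
position: [0.5329, -0.1053, 0.1525]
tool_rot: [0.766, 0.643, 0.001, -0.001]
ft_force: [0.2, 9.1, 4.6]
grip_width: 0.0193
grip_force: 40.0
```

```bash
python3 - <<'E'
from h import *
plan([])
p=np.array(robot.get_obs()['position'])[:2]*1e3; print(p@XH,p@YH)
E
```

```text
t 9.875 pos [ 532.9 -105.3  152.5] F [0.18 9.1  4.63] M [ 1.58 -0.21  0.  ] grip 0.019282114786288437 39.986690282821655
543.0703271894455 -13.378279631001025
```

Request:
play_rows(
  gripper=[0.6, 0.2, 0.1, 0.1, 0.1, 0.1],
  delta_pos=[
    [0, 0, -0.1],
    [0, 0, -0.1],
    [0, 0, -0.1],
    [0, 0, -0.1],
    [0, 0, -0.1],
    [0, 0, -0.1],
  ],
  turn=[
    [0, 0, 0],
    [0, 0, 0],
    [0, 0, 0],
    [0, 0, 0],
    [0, 0, 0],
    [0, 0, 0],
  ],
)

```text
time: 10.62
position: [0.5326, -0.1074, 0.1525]
tool_rot: [0.766, 0.643, -0.0, 0.0]
ft_force: [-0.5, -0.4, -0.9]
grip_width: 0.039
grip_force: 0.0
```

Request:
play_rows(
  gripper=[0.1, 0.1, 0.1, 0.1, 0.1, 0.1],
  delta_pos=[
    [0.1, 0, -3],
    [0.5, 0, -8],
    [3, 0, -12],
    [7, 0, -14],
    [7, 0, -14],
    [7, 0, -14],
  ],
  turn=[
    [0, 0, 0],
    [0, 0, 0],
    [0, 0, 0],
    [0, 0, 0],
    [0, 0, 0],
    [0, 0, 0],
  ],
)

```text
time: 11.38
position: [0.544, -0.0384, 0.292]
tool_rot: [0.765, 0.644, -0.001, -0.0]
ft_force: [-0.1, -0.1, -0.4]
grip_width: 0.0392
grip_force: 0.0
```

```bash
python3 - <<'E'
from h import *
plan([])
c=snap('wrist','w3')
E
```

```text
t 11.375 pos [544.  -38.4 292. ] F [-0.08 -0.15 -0.41] M [-0.07 -0.08  0.04] grip 0.03917572318697354 0.0
```

View pics/w3.png

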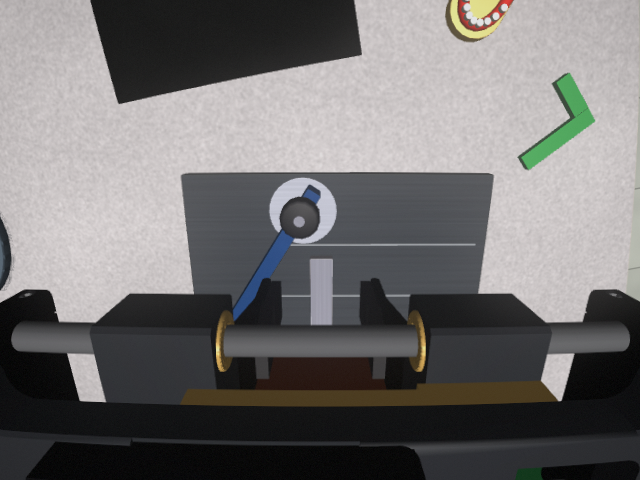

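The square lies on the table with its long leg at about (310–332, 259–325), and the guide is unmoved. I check its fit by numbers.

```bash
cat > m.py <<'E'
from h import *
def ang(l): return np.degrees(np.arctan2(l[1][1],l[1][0]))%180
c=load('w3')
l1=edge(c,(345,244),(474,244),.15,w=2)
lo=edge(c,(310.5,260),(311,322),.16,w=3); li=edge(c,(332,260),(331.5,322),.16,w=3); en=edge(c,(311,259),(332,259),.16,w=3)
print('line',ang(l1),'outer',ang(lo),'inner',ang(li),'w',1e3*(li[0]-lo[0])@XH)
g=cv2.cvtColor(c['color'],cv2.COLOR_RGB2GRAY); up=g
yy,xx=np.mgrid[:480,:640]; r=np.hypot(xx-303,yy-211)
m=((g>180)&(r<40)&(yy<242)&(yy>177)).astype(np.uint8)
ks,_=cv2.findContours(m,cv2.RETR_EXTERNAL,cv2.CHAIN_APPROX_NONE); P=np.vstack([k[:,0,:] for k in ks if len(k)>20]); h=cv2.convexHull(P)[:,0,:]; h=h[(np.abs(np.hypot(*(h-[303,211]).T)-33)<2.5)&(h[:,1]<240)]
W=np.array([onz(c,*p,.15)[:2] for p in h])*1e3
so=np.linalg.lstsq(np.c_[2*W,np.ones(len(W))],(W**2).sum(1),rcond=None)[0]; piv=so[:2]; print('piv',piv,'r',np.sqrt(so[2]+piv@piv))
print('edge-pivot',lo[0]@XH*1e3-piv@XH,'pivot-end along y',piv@YH-en[0]@YH*1e3,'(45 if flush)')
fr=edge(c,(184,175),(490,175),.15); bl=0
print('front-end',(fr[0]@YH-en[0]@YH)*1e3,'(73 if flush)')
E
python3 m.py; python3 - <<'E'
from h import *
plan([[*tr(-130,47),290,-9.7],[*tr(-130,47),165,-9.7]])
E
```

```text
line 170.18633578059422 outer 79.85924795325948 inner 80.57634235293358 w 19.96768906712532
piv [531.15476829 -21.31889778] r 28.700051602358272
edge-pivot 6.102436234937613 pivot-end along y 40.049895837732635 (45 if flush)
front-end 73.61298699462787 (73 if flush)
[-8.25, -11.58, 0.19] [-0.002, 0.0, -0.004]
[-8.24, -11.56, 12.69] [-0.002, 0.0, -0.004]
t 11.425 pos [543.9 -38.7 291.6] F [-0.25  0.47 -0.47] M [-0.02 -0.08 -0.02] grip 0.03905326160856654 0.0
```

Request:
play_rows(
  gripper=[1, 1, 1, 1, 1, 1, 1, 1],
  delta_pos=[
    [-0.5, 0.2, 2],
    [-0.9, 0.4, 5],
    [-0.9, 0.4, 7],
    [-0.9, 0.4, 9],
    [-0.9, 0.4, 11],
    [-0.9, 0.4, 13],
    [-0.9, 0.4, 13.6],
    [-0.9, 0.4, 13.6],
  ],
  turn=[
    [0, 0, 0],
    [0, 0, 0],
    [0, 0, 0],
    [0, 0, 0],
    [0, 0, 0],
    [0, 0, 0],
    [0, 0, 0],
    [0, 0, 0],
  ],
)

```text
time: 12.42
position: [0.5465, -0.0483, 0.1559]
tool_rot: [0.766, 0.643, -0.001, -0.001]
ft_force: [1.1, -0.7, -0.1]
grip_width: 0.0002
grip_force: 0.0
```

```bash
python3 - <<'E'
from h import *
plan([])
p=np.array(robot.get_obs()['position'])[:2]*1e3; print(p@XH,p@YH)
E
```

```text
t 12.425 pos [546.5 -48.3 155.9] F [ 1.08 -0.75 -0.1 ] M [-0.07 -0.07 -0.01] grip 0.00020013137876959038 0.0
546.7913923344314 45.095559338962005
```

Now a gentle push on the end of the long leg, to check that the short leg is seated on the disc.

Request:
play_rows(
  gripper=[1, 1, 1, 1, 1, 1, 1],
  delta_pos=[
    [-0.3, 0, 0],
    [-0.5, 0, 0],
    [-0.65, 0, 0],
    [-0.8, 0, 0],
    [-0.9, 0, 0],
    [-1.0, 0, 0],
    [-1.0, 0, 0],
  ],
  turn=[
    [0, 0, 0],
    [0, 0, 0],
    [0, 0, 0],
    [0, 0, 0],
    [0, 0, 0],
    [0, 0, 0],
    [0, 0, 0],
  ],
)

```text
time: 13.3
position: [0.5461, -0.0548, 0.1571]
tool_rot: [0.766, 0.643, 0.003, -0.001]
ft_force: [2.6, 9.3, 3.2]
grip_width: 0.0004
grip_force: 4.9
```

```bash
python3 - <<'E'
from h import *
plan([])
p=np.array(robot.get_obs()['position'])[:2]*1e3; print(p@XH,p@YH)
E
```

```text
t 13.3 pos [546.1 -54.8 157.1] F [2.57 9.32 3.16] M [ 1.6  -0.55 -0.12] grip 0.00037263222173344575 4.943589786998928
547.4921913402574 38.6607206576755
```

It stops dead at the expected end position with 9 N on it, so the square is seated. I back off, rise, and go round to the far side of the guide.

Request:
play_rows(
  gripper=[1, 1, 1, 1, 1, 1, 1, 1, 1],
  delta_pos=[
    [0.9, 0, 0],
    [0.9, 0, 0],
    [0.9, 0, -5],
    [0.9, -0.5, -9],
    [-1, -4, -10],
    [-4, -8, -10],
    [-6.8, -12, -10],
    [-6.8, -12, -10],
    [-6.8, -12, -10],
  ],
  turn=[
    [0, 0, 0],
    [0, 0, 0],
    [0, 0, 0],
    [0, 0, 0],
    [0, 0, 0],
    [0, 0, 0],
    [0, 0, 0],
    [0, 0, 0],
    [0, 0, 0],
  ],
)

```text
time: 14.42
position: [0.4161, -0.1046, 0.2569]
tool_rot: [0.766, 0.643, 0.0, 0.001]
ft_force: [0.9, 0.1, 0.1]
grip_width: 0.0006
grip_force: 0.0
```

```bash
python3 - <<'E'
from h import *
plan([])
p=np.array(robot.get_obs()['position'])[:2]*1e3; print('trimmer x',p@XH-526.9-30,'y',p@YH+72)
E
```

```text
t 14.425 pos [ 416.1 -104.6  256.9] F [0.9  0.12 0.14] M [-0.08 -0.1   0.01] grip 0.0005655920296864997 0.0
trimmer x -129.1293042143384 y 39.543584159027105
```

Request:
play_rows(
  gripper=[1, 1, 1, 1, 1, 1, 1, 1],
  delta_pos=[
    [1, 0, 2],
    [1, 0, 6],
    [1, 0, 9],
    [1, 0, 9.2],
    [1, 1, 9.2],
    [1, 2, 9.2],
    [1, 3, 9.2],
    [1, 3, 9.2],
  ],
  turn=[
    [0, 0, 0],
    [0, 0, 0],
    [0, 0, 0],
    [0, 0, 0],
    [0, 0, 0],
    [0, 0, 0],
    [0, 0, 0],
    [0, 0, 0],
  ],
)

```text
time: 15.42
position: [0.4482, -0.0998, 0.1651]
tool_rot: [0.766, 0.643, 0.001, 0.001]
ft_force: [0.3, -0.0, 0.1]
grip_width: 0.0004
grip_force: 0.0
```

Request:
play_rows(
  gripper=[1, 1, 1, 1, 1, 1, 1],
  delta_pos=[
    [0, 1, 0],
    [0, 2, 0],
    [0, 3, 0],
    [0, 3.8, 0],
    [0, 4.2, 0],
    [0, 4.2, 0],
    [0, 4.2, 0],
  ],
  turn=[
    [0, 0, 0],
    [0, 0, 0],
    [0, 0, 0],
    [0, 0, 0],
    [0, 0, 0],
    [0, 0, 0],
    [0, 0, 0],
  ],
)

```text
time: 16.3
position: [0.4882, -0.1065, 0.1646]
tool_rot: [0.766, 0.643, 0.0, 0.0]
ft_force: [-0.4, -0.9, 0.4]
grip_width: 0.0004
grip_force: 0.0
```

```bash
python3 - <<'E'
from h import *
plan([])
p=np.array(robot.get_obs()['position'])[:2]*1e3; print('trimmer x',p@XH-526.9-30,'y',p@YH+72)
c=snap('wrist','w4')
cv2.imwrite('pics/w4c.png',cv2.resize(c['color'][100:400,60:600],None,fx=1.45,fy=1.45)[:,:,::-1])
E
```

```text
t 16.3 pos [ 488.2 -106.5  164.6] F [-0.38 -0.9   0.39] M [-0.03 -0.04 -0.02] grip 0.0003506902636157763 0.0
trimmer x -57.7606565070343 y 49.932092875130394
```

View pics/w4c.png

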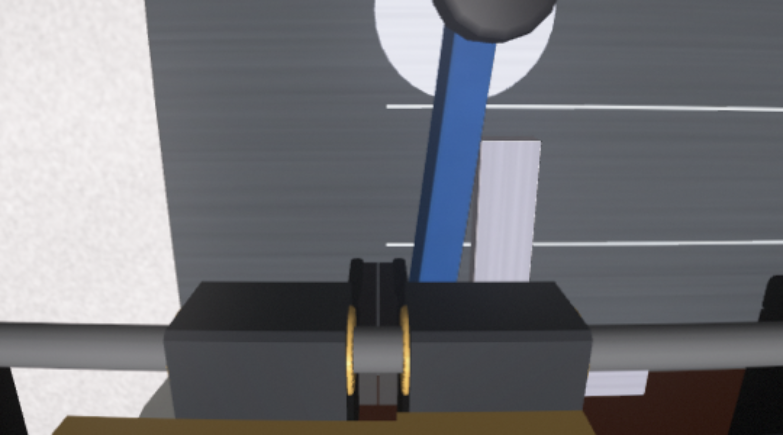

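The wrist crop shows the fence nearly parallel to the leg, with a small gap that widens toward the disc. I measure the remaining angle.

```bash
cat > g.py <<'E'
from h import *
import sys
def ang(l): return np.degrees(np.arctan2(l[1][1],l[1][0]))%180
def guide(c,y0,y1):
    """blue fence top: per-row right edge and light/dark left edge, cast at z=.182"""
    h=cv2.cvtColor(c['color'],cv2.COLOR_RGB2HSV); m=(h[:,:,0]>100)&(h[:,:,0]<120)&(h[:,:,1]>110)&(h[:,:,2]>60)
    out=[]
    R=[(np.flatnonzero(m[v,200:520])[-1]+200.5,v) for v in range(y0,y1)]
    W=np.array([onz(c,u,v,.182)[:2] for u,v in R],np.float32)
    l=cv2.fitLine(W,cv2.DIST_HUBER,0,1e-4,1e-4).ravel(); return (l[2:].astype(float),l[:2].astype(float),0)
c=load('w4'); K=lambda p:(p[0]/1.45+60,p[1]/1.45+100)
G=guide(c,160,285)
l1=edge(c,K((560,107)),K((770,109)),.15,w=2)
li=edge(c,K((540,145)),K((531,280)),.16,w=2); lo=edge(c,K((481,145)),K((474,280)),.16,w=2)
print('fence',ang(G),'line+',ang(l1)-90,'inner',ang(li),'outer',ang(lo))
for L,n in((G,'fence'),(lo,'outer'),(li,'inner')):
    print(n,[round(float(((L[0]+L[1]*((t/1e3-L[0]@YH)/(L[1]@YH)))@XH)*1e3-526.9),1) for t in (28,0,-42)])
E
python3 g.py
```

```text
fence 74.00840508136227 line+ 80.71487495240132 inner 80.39228931385111 outer 80.38797941719552
fence [0.6, -2.4, -7.0]
outer [5.9, 5.9, 6.1]
inner [25.6, 25.7, 25.8]
```

Request:
play_rows(
  gripper=[1, 1, 1, 1, 1, 1],
  delta_pos=[
    [0, 0.3, 0],
    [0, 0.6, 0],
    [0, 0.8, 0],
    [0, 0.9, 0],
    [0, 0.95, 0],
    [0, 0.95, 0],
  ],
  turn=[
    [0, 0, 0],
    [0, 0, 0],
    [0, 0, 0],
    [0, 0, 0],
    [0, 0, 0],
    [0, 0, 0],
  ],
)

```text
time: 17.1
position: [0.4974, -0.1081, 0.1645]
tool_rot: [0.766, 0.643, 0.0, -0.0]
ft_force: [-1.1, -0.9, -0.3]
grip_width: 0.0006
grip_force: 0.3
```

```bash
python3 - <<'E'
from h import *
plan([])
p=np.array(robot.get_obs()['position'])[:2]*1e3; print('trimmer x',p@XH-526.9-30,'y',p@YH+72)
c=snap('wrist','w5')
h=cv2.cvtColor(c['color'],cv2.COLOR_RGB2HSV); g=cv2.cvtColor(c['color'],cv2.COLOR_RGB2GRAY)
m=(h[:,:,0]>100)&(h[:,:,0]<120)&(h[:,:,1]>110)&(h[:,:,2]>60)
P=[];Q=[]
for v in range(165,285):
    i=np.flatnonzero(m[v,200:520])
    if len(i):P.append(onz(c,i[-1]+200.5,v,.182)[:2])
    if v>205:
        r=g[v,i[-1]+200:520]; j=np.flatnonzero(r>140)
        k=j[np.r_[True,np.diff(j)==1].cumprod().astype(bool)][-1]+i[-1]+200
        if len(j): Q.append((onz(c,j[0]+i[-1]+199.5,v,.16)[:2],onz(c,k+.5,v,.16)[:2]))
f=lambda W:cv2.fitLine(np.array(W,np.float32),cv2.DIST_HUBER,0,1e-4,1e-4).ravel().astype(float)
for n,W in(('fence',P),('outer',[q[0] for q in Q]),('inner',[q[1] for q in Q])):
    l=f(W); print(n,np.degrees(np.arctan2(l[1],l[0]))%180,[round(float((l[2:]+l[:2]*((t/1e3-l[2:]@YH)/(l[:2]@YH)))@XH*1e3-526.9),1) for t in(28,0,-42)])
E
```

```text
t 17.1 pos [ 497.4 -108.1  164.5] F [-1.06 -0.93 -0.27] M [-0.05  0.07  0.02] grip 0.0005584679597177571 0.34724795396755326
trimmer x -48.38688034321217 y 49.86550791284912
fence 78.09155404493434 [4.2, 3.1, 1.5]
outer 78.32948387059608 [8.0, 7.1, 5.7]
inner 80.56055807916555 [25.7, 25.8, 26.1]
```

Request:
play_rows(
  gripper=[1, 1, 1, 1, 1],
  delta_pos=[
    [0, 0.15, 0],
    [0, 0.25, 0],
    [0, 0.33, 0],
    [0, 0.33, 0],
    [0, 0.33, 0],
  ],
  turn=[
    [0, 0, 0],
    [0, 0, 0],
    [0, 0, 0],
    [0, 0, 0],
    [0, 0, 0],
  ],
)

```text
time: 17.77
position: [0.5007, -0.1087, 0.1646]
tool_rot: [0.766, 0.643, 0.0, 0.0]
ft_force: [-0.5, -0.3, -0.4]
grip_width: 0.0005
grip_force: 0.4
```

```bash
cat > v.py <<'E'
from h import *
plan([])
p=np.array(robot.get_obs()['position'])[:2]*1e3; print('trimmer x',p@XH-526.9-30,'y',p@YH+72)
c=robot.camera('wrist')
h=cv2.cvtColor(c['color'],cv2.COLOR_RGB2HSV); g=cv2.cvtColor(c['color'],cv2.COLOR_RGB2GRAY)
m=(h[:,:,0]>100)&(h[:,:,0]<120)&(h[:,:,1]>110)&(h[:,:,2]>60)
P=[];Q=[]
for v in range(165,285):
    i=np.flatnonzero(m[v,200:520])
    if len(i):P.append(onz(c,i[-1]+200.5,v,.182)[:2])
    if v>205:
        r=g[v,i[-1]+200:520]; j=np.flatnonzero(r>140)
        k=j[np.r_[True,np.diff(j)==1].cumprod().astype(bool)][-1]+i[-1]+200
        Q.append(onz(c,k+.5,v,.16)[:2])
f=lambda W:cv2.fitLine(np.array(W,np.float32),cv2.DIST_HUBER,0,1e-4,1e-4).ravel().astype(float)
for n,W in(('fence',P),('inner',Q)):
    l=f(W); print(n,np.degrees(np.arctan2(l[1],l[0]))%180,[round(float((l[2:]+l[:2]*((t/1e3-l[2:]@YH)/(l[:2]@YH)))@XH*1e3-526.9),1) for t in(28,0,-42)])
E
python3 v.py
```

```text
t 17.775 pos [ 500.7 -108.7  164.6] F [-0.46 -0.29 -0.38] M [-0.11  0.07  0.03] grip 0.000490272998154579 0.3803477995097637
trimmer x -45.03253302146942 y 49.86752865950476
fence 79.99230655910227 [5.7, 5.5, 5.4]
inner 80.47168381739579 [25.9, 26.0, 26.2]
```

Request:
play_rows(
  gripper=[1, 1, 1],
  delta_pos=[
    [0, 0.06, 0],
    [0, 0.06, 0],
    [0, 0.06, 0],
  ],
  turn=[
    [0, 0, 0],
    [0, 0, 0],
    [0, 0, 0],
  ],
)

```text
time: 18.2
position: [0.5008, -0.1087, 0.1646]
tool_rot: [0.766, 0.643, -0.0, -0.0]
ft_force: [-3.1, -0.7, 1.6]
grip_width: 0.0004
grip_force: 1.2
```

```bash
python3 v.py
```

```text
t 18.2 pos [ 500.8 -108.7  164.6] F [-3.14 -0.66  1.57] M [-0.08  0.25  0.06] grip 0.0004311326694993367 1.1816294118762016
trimmer x -44.89017574400145 y 49.84256882288137
fence 80.18111345839601 [5.7, 5.7, 5.7]
inner 80.24337093018482 [26.0, 26.0, 26.0]
```

The fence is parallel to the leg and touching it, and the square has not moved. I back off and inspect.

Request:
play_rows(
  gripper=[1, 1, 1, 1, 1, 1, 1, 1, 1, 1],
  delta_pos=[
    [0, -0.6, 0],
    [0, -2.5, 0],
    [0, -4.5, -2],
    [2, -6, -7],
    [5, -6, -12],
    [10, -6, -16],
    [15, -6, -18],
    [20, -6, -18],
    [22, -6, -18],
    [22, -6, -18],
  ],
  turn=[
    [0, 0, 0],
    [0, 0, 0],
    [0, 0, 0],
    [0, 0, 0],
    [0, 0, 0],
    [0, 0, 0],
    [0, 0, 0],
    [0, 0, 0],
    [0, 0, 0],
    [0, 0, 0],
  ],
)

```text
time: 19.5
position: [0.48, 0.1195, 0.3446]
tool_rot: [0.765, 0.645, 0.0, 0.0]
ft_force: [-0.3, -0.2, -0.1]
grip_width: 0.0006
grip_force: 0.0
```

```bash
python3 - <<'E'
from h import *
plan([])
t=snap('top','t6');s=snap('wrist','w6')
a=cv2.resize(t['color'][170:350,360:560],(400,360),interpolation=cv2.INTER_CUBIC)
b=cv2.resize(s['color'],(400,300)); b=np.vstack([b,np.zeros((60,400,3),np.uint8)])
cv2.imwrite('pics/f6.png',np.hstack([a,b])[:,:,::-1])
E
```

```text
t 19.5 pos [480.  119.5 344.6] F [-0.32 -0.19 -0.09] M [-0.07 -0.1  -0.03] grip 0.0005741210011470256 0.0
```

View pics/f6.png

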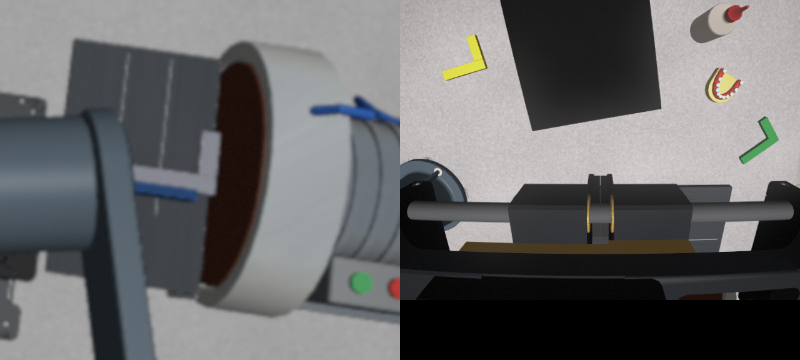

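The top view shows the short leg along the disc edge (crop x about 218) and the blue fence along the long leg. One last numeric check before handing in.

```bash
python3 - <<'E'
from h import *
c=load('t6'); K=lambda p:np.array(p)/2+[360,170]
def ang(l): return np.degrees(np.arctan2(l[1][1],l[1][0]))%180
s=edge(c,K((220,131)),K((216,194)),.16,w=2,lo=.1,hi=.9); d=edge(c,K((219,65)),K((221,125)) if 0 else K((219,120)),.15,w=2)
lo=edge(c,K((213,136)),K((213,136))+[0,1],.16) if 0 else None
i=edge(c,K((201,132)),K((199,165)),.16,w=2)
print('short outer',ang(s),s[0]@YH*1e3,s[2],'short inner',ang(i),i[0]@YH*1e3,'disc edge',ang(d),d[0]@YH*1e3)
E
```

```text
short outer 169.90159017150722 -73.83838289082051 0.00046077988 short inner 170.26921368114796 -51.968548257648955 disc edge 169.33572583481177 -70.4023736074567
```

```bash
python3 -c "
from rig import robot
print(robot.hand_in())"
```

```text
the job is handed in; nothing more can be done
None
```

I handed the job in at about 19.5 s of the 53 s. By my measurements the square is flush on the disc, the guide's fence lies along its long leg, and the robot is clear. I saw no contact with the casts or the bottle, and the hand-in returned no verdict.

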